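# Shut the tagged branch valve in the gas manifold box

### The arm

A 6-joint arm with a two-finger parallel gripper is mounted at the origin on a cart in front of the work surface, level with it; the furniture and walls round the work are solid. World frame = base frame: x ahead of the robot, y to its left, z up, the work surface at z = 0. Lengths are in m, angles in rad, forces in N, time in s.
With the tool pointing down it reaches from about 0.325 to 0.775 m from the base axis. Payload 9.3 kg.
Tool frame: the origin (TCP) lies at the very end of the fingers, on their centre line; the grasp point (between the pads) lies 19 mm behind it; z points along the fingers, y is the line along which they close (so a half turn about z gives the same grasp; the last joint's range is limited). The gripper opens to 85 mm and grips with 20 to 120 N. Pads are 22 mm wide; open, the fingers measure 114 mm over their backs; the gripper's body (76 mm by 85 mm) begins 54 mm behind the grasp point. The pads swing forward as they close: fully open they stand 13 mm farther back than shut.
Start: joints at [-1.309, 0.259, 0.021, 1.334, 0, 1.418], TCP at [0.222, -0.503, 0.231] pointing down, gripper open.
Joint ranges: [-3.04, 3.04], [-0.91, 1.82], [-1.04, 1.36], [-1.92, 1.95], [-1.52, 1.45], [-3.14, 3.14]. Speed limits (rad/s): [2.22, 2.22, 2.79, 3.14, 3.14, 3.14].

### API

Orientations are given as a unit quaternion [x, y, z, w].
In Python, from station import arm, fingers, kinematics, imaging, job, sensors gives the robot as it stands. Calls block until the motion is done:
- arm.move_to(position, orientation): joint-space move of the TCP to a pose.
- arm.move_straight(position, v=0.15, attitude=None, threshold=None): straight line of the TCP; attitude=None keeps the orientation; v is the mean speed in m/s. With threshold (N) it stops when the force on the tool has changed by that much, and returns True; else False.
- arm.movej(angles): joint-space move.
- fingers.let_go() and fingers.close_gripper(grasp_force=None): open the fingers fully, or close them until they stop; grasp_force is the grip in N (None keeps the last).
- arm.hold(seconds).
- kinematics.inverse_kinematics(position, orientation): joint angles nearest the present ones, or None.
- imaging.snapshot(name): name is "scene" or "side" or "wrist"; returns a dict with "img" (384x512x3 uint8, red, green, blue), "mtx" (3x3 intrinsics, pixels), "R" (3x3) and "t" (3): a world point X has camera coordinates R X + t; the wrist camera has in their place "tool_from_camera" (4x4, takes a point from camera to tool coordinates, whose origin is the TCP and whose axes are the flange's). Camera axes: x right, y down, z forward; pixel columns grow to the right and rows downward; lengths in m; the calibration is good to about 2 mm. The wrist camera is an equidistant fisheye: a pixel r from the principal point sees the ray r / f radians off the axis. A picture is of the moment at which its call begins: read the wrist's pose just before it. There is no depth.
A pose or a line that the arm cannot do raises arm.MotionError and nothing moves.
- job.close_job(): hands the job in; it is judged then, once.
Readings, each from a call of its own:
- sensors.read_t(): time.
- sensors.read_q(): joint angles.
- sensors.read_dq(): joint speeds.
- sensors.read_joint_torque(): joint torques, N m.
- sensors.read_ee_pos(): TCP position.
- sensors.read_eef_rot(): TCP orientation.
- sensors.read_contact_force(): force on the tool from outside, world axes, zero at the start.
- sensors.read_moment(): the same for the moment, N m.
- sensors.read_finger_gap(): finger opening in m.
- sensors.read_gripper_force(): force on a finger pad.
Only numpy, scipy, OpenCV 4.12 (cv2) and the standard library are available. Lean on these libraries where they do the work, as an engineer would, in place of code of your own. Each camera call takes 0.05 s, during which the arm holds its last target. There are 200 camera calls.

### The job

The gas manifold box bolted to the job is ready for its leak test, which needs the tagged branch closed. Push its sliding cover straight back along its guides to the rear stop, without lifting it, so that the three valve levers are laid bare; then push the lever that carries the round tag a quarter turn, clockwise seen from above, right up to its stop, so that this valve is shut. Leave the other two valves open, the cover fully back and flat in its guides, and the tools and other things round the box where they lie.

Things in the scene. Friction and masses are not known exactly. Their poses are not given: they have to be found in the camera images.
- manifold: Grey sheet-steel box, 300 x 340 mm (x by y), fixed. Origin: centre of its underside; its +x points to its rear (away from the robot), +y to its left. The cover rests at height 84 mm; side walls and front and rear lips rise to 93 mm and guide and stop it. Beside it: hose tails 37 mm out from the front, a gauge (80 mm high) reaching 61 mm out on the right rear, fixing lugs 30 mm out at the sides.
- bay (a point): Middle of the valve bay's mouth, 84 mm up, at x = -72 mm in the box frame. The bay is the front half of the box, open inside: 124 mm (x) by 308 mm (y); behind it a closed deck. Three valves stand in a row across y, stems at box x = -42 mm, y = -98, -12 and +74 mm; which is the tagged one changes. Below the levers: pipes up to 39 mm high, valve bodies 46 mm, stems and stop pegs 64 mm.
- cover: Loose steel cover plate, 142 x 328 x 3 mm (x by y), 0.7 kg, lying on the rim of the box between the guides (2 mm play each side). Origin: centre of its underside, 84 mm above the work surface. Closed, its origin is at x = -75 mm in the box frame (it starts within 15 mm of that); against the rear stop it is at x = +75 mm. Plain sliding friction, about 4 to 11 N to push.
- cover_pull (a point): Centre of the front face of the cover's pull, an upright flat bar welded across the plate: 120 mm wide, 5 mm thick, its upper edge 27 mm above the plate's underside (111 mm above the work surface). The point is 32 mm ahead (box -x) of the cover's origin and 17 mm above it. Push on this face in the box's +x direction.
- marked_stem (a point): On the turning axis (vertical) of the tagged valve, at the height of its lever's middle (71 mm above the work surface).
- marked_grip (a point): On the tagged lever, 51 mm from its axis, 71 mm above the work surface, under the centre of its tag. The lever is a flat bar with a black sleeve, 65 mm long from the axis, 15 mm wide, 64 to 74 mm high; a plain round steel tag, 30 mm across, 3 mm thick, is riveted on top of its end (upper face at 77 mm). The other two levers are the same without a tag.
- marked_lever (a joint): Angle of the tagged lever, rad: 0 open (the lever points to the box's front, -x), grows clockwise seen from above, 1.571 shut at its hard stop (the lever points to the box's left, +y). It has even friction, about 3 N at the sleeve's end, and stays where it is left.
- plain1_lever (a joint): Angle of one untagged lever, same meaning; it stands open, near 0.
- plain2_lever (a joint): Angle of the other untagged lever, same meaning; it stands open, near 0.
- spanner: Loose combination spanner, 231 mm long, lying to the right of the box; origin at the middle of its underside.
- cup: Loose white enamel cup, 91 mm high, standing to the left of the box; origin at the middle of its underside.
- bolt: Loose hex bolt, 58 mm high, standing on its head to the left of the box; origin at the middle of its underside.
- screwdriver: Loose screwdriver with a red handle, 224 mm long, lying to the left of the box; origin at the middle of its underside.

How it is judged:
On the way, in this order (a step that is already met when the one before it is completed fails the run):
1. the cover is pushed fully back (within 15 mm of the rear stop) while the tagged valve is still open (x of cover in the frame of manifold above 0.06 m and value of joint marked_lever below 0.4 rad), for 0.2 s.
2. the tagged lever is pushed shut, to within 5 degrees of its stop (value of joint marked_lever above 1.48 rad), for 0.2 s.
At the end, for the whole second after the job is handed in: The tagged lever stands within 5 degrees of its shut stop (over 1.48 rad), both other levers are still open (under 0.3 rad), and the cover lies still and flat in its guides, within 15 mm of the rear stop (value of joint marked_lever above 1.48 rad and value of joint each of plain1_lever, plain2_lever below 0.3 rad and x of cover in the frame of manifold above 0.06 m and z of cover in the frame of manifold between 0.079 and 0.089 m and angle between cover's own z axis and vertical below 0.04 rad and linear speed of cover below 0.02 m/s); the robot touches nothing.
It fails at once if the cover is lifted or tipped out of its guides (more than 8 mm up, or tilted over 5 degrees) (height (world z) of cover above 0.092 m or angle between cover's own z axis and vertical above 0.09 rad).
It fails at once if one of the untagged valves is turned (over 0.3 rad) (value of joint any of plain1_lever, plain2_lever above 0.3 rad).
It fails at once if a loose thing beside the box is moved or lifted (over 25 mm) (distance of any of spanner, cup, bolt, screwdriver from where it was at the start of the episode above 0.025 m).
It also fails if it takes over 45 s, if anything falls off the work surface, if the arm or the gripper's body presses on something with over 40 N, if the wrist force passes 120 N, or if a joint passes its speed limit or range.

## Working session

There is one attempt and no reset: what is moved stays moved. The work goes in short steps, each a Python script; the robot and the scene stay as the last script left them, time stands still between calls to the robot, and variables do not carry over. Pictures are saved under pics/ and viewed, at most 10 in all, crops included, and the job is handed in when it is done.

```bash
mkdir -p pics; ls
python3 - <<'E'
from station import imaging,sensors
import cv2,numpy as np
for n in("scene","side"):
    s=imaging.snapshot(n);cv2.imwrite(f"pics/{n}0.png",cv2.cvtColor(s["img"],cv2.COLOR_RGB2BGR))
    np.savez(f"{n}0.npz",**s)
    print(n,s["mtx"].tolist(),np.round(s["R"],3).tolist(),s["t"], -s["R"].T@s["t"])
print(sensors.read_t(),sensors.read_eef_rot())
E
```

```text
pics
scene [[385.9571288888256, 0.0, 250.91523552238306], [0.0, 385.9571288888256, 185.8092156714052], [0.0, 0.0, 1.0]] [[-0.537, -0.843, -0.018], [-0.654, 0.43, -0.622], [0.532, -0.322, -0.783]] [0.43055774 0.36332581 0.72879562] [0.08090072 0.44175118 0.80426342]
side [[372.04848129369856, 0.0, 255.1987217174607], [0.0, 372.04848129369856, 188.19951902176902], [0.0, 0.0, 1.0]] [[0.895, -0.446, -0.021], [-0.228, -0.417, -0.88], [0.384, 0.792, -0.475]] [-0.47629702  0.25247431  0.91588738] [ 0.13257672 -0.83247497  0.64719445]
0.1 [ 9.78567143e-01  2.05927056e-01 -2.24001072e-05 -6.27228648e-04]
```

View pics/scene0.png

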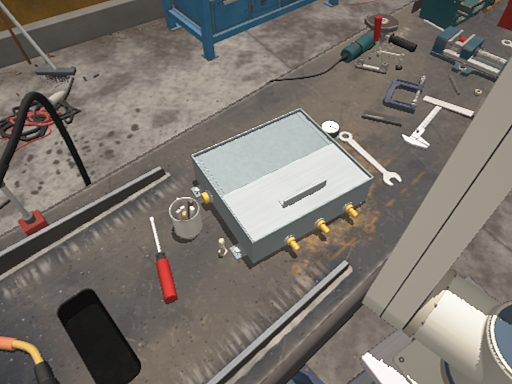

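View pics/side0.png

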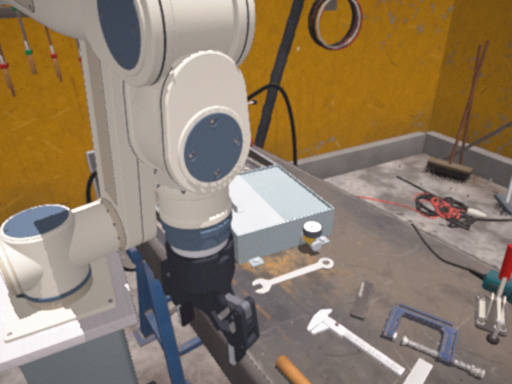

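The scene view shows the box's top-rim corners at about (193,157) rear left, (301,110) rear right, (372,178) front right and (246,247) front left. The pull runs from (281,204) to (326,182). The arm hides most of the box in the side view.

```bash
cat > h.py <<'E'
import numpy as np,cv2
from scipy.spatial.transform import Rotation as Ro
def ray(s,uv,z):
    d=s["R"].T@np.linalg.solve(s["mtx"],[*uv,1.]);c=-s["R"].T@s["t"]
    return c+d*(z-c[2])/d[2]
def wray(w,pos,quat,uv,z):
    K=w["mtx"];p=(np.array(uv,float)-K[:2,2])/[K[0,0],K[1,1]];th=np.linalg.norm(p)
    d=np.array([*(p/max(th,1e-9)*np.sin(th)),np.cos(th)])
    T=w["tool_from_camera"];R=Ro.from_quat(quat).as_matrix()
    c=np.array(pos)+R@T[:3,3];d=R@T[:3,:3]@d
    return c+d*(z-c[2])/d[2]
def down(a): # tool y (closing) axis at yaw a from world y; z down
    return (Ro.from_euler('z',a)*Ro.from_quat([1,0,0,0])).as_quat()
E
python3 - <<'E'
from h import *
s=dict(np.load("scene0.npz"))
P=[ray(s,p,.093) for p in [(193,157),(301,110),(372,178),(246,247)]]
for p in P:print(p.round(4))
print([round(float(np.linalg.norm(P[i]-P[i-1])),4) for i in range(4)], np.mean(P,0))
for p in [(281,204),(326,182)]:print(ray(s,p,.111))
print([ray(s,p,.09)for p in[(185,205)]],ray(s,(222,240),.058))
print(Ro.from_quat([.97857,.2059,0,0]).as_matrix().round(3))
from station import kinematics
for z in(.3,.4): print(kinematics.inverse_kinematics([.45,0,z],down(0)))
print(np.round(__import__('station').imaging.snapshot("wrist")["tool_from_camera"],3))
E
```

```text
[0.7226 0.221  0.093 ]
[ 0.7153 -0.1119  0.093 ]
[ 0.4267 -0.1041  0.093 ]
[0.4324 0.2454 0.093 ]
[0.2911, 0.333, 0.2887, 0.3496] [0.57425921 0.06258191 0.093     ]
[0.47268737 0.12844345 0.111     ]
[0.46695575 0.00588565 0.111     ]
[array([0.60216848, 0.30364286, 0.09      ])] [0.49388328 0.27114319 0.058     ]
[[ 0.915  0.403  0.   ]
 [ 0.403 -0.915  0.   ]
 [ 0.     0.    -1.   ]]
[-0.18686336  0.07363896 -0.03538914  1.46176823  0.          2.95472929]
[-0.18686336  0.08962444  0.23463888  1.71581077  0.          2.95472929]
[[ 0.001 -0.952 -0.306  0.079]
 [ 1.     0.001 -0.001  0.001]
 [ 0.001 -0.306  0.952 -0.143]
 [ 0.     0.     0.     1.   ]]
```

```bash
cat >> h.py <<'E'
from station import arm,fingers,kinematics,imaging,job,sensors
def look(name):
    p,q=sensors.read_ee_pos(),sensors.read_eef_rot();w=imaging.snapshot("wrist")
    cv2.imwrite(f"pics/{name}.png",cv2.cvtColor(w["img"],cv2.COLOR_RGB2BGR))
    np.savez(f"{name}.npz",pos=p,quat=q,**w)
    print(p,sensors.read_t(),sensors.read_finger_gap())
def wl(name,uv,z):
    w=dict(np.load(f"{name}.npz"));return wray(w,w["pos"],w["quat"],uv,z)
E
python3 - <<'E'
from h import *
fingers.close_gripper(20)
q=down(np.pi-.03)
print(kinematics.inverse_kinematics([.42,.065,.28],q))
arm.move_to([.42,.065,.28],q)
look("w1")
E
```

```text
[-0.04445324  0.03225332 -0.13016305  1.40837996  0.         -0.01445324]
[0.42022402 0.06448898 0.27989331] 3.1333 -1.1379058790664354e-05
```

View pics/w1.png

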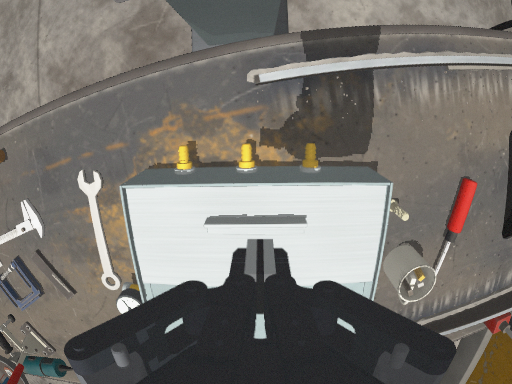

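The wrist view has the robot at the top. The front lip runs from (121,186) to (392,183), and the pull from about (206,216) to (306,231). The hose tails are at the front, clear of the push path.

Run:
```python
from h import *
for p,z in [((121,186),.093),((392,183),.093),((206,223),.111),((307,222),.111),((206,216),.087),((307,215),.087),((206,231),.111),((183,147),.04),((311,145),.04)]:
    print(p,z,wl("w1",p,z).round(4))
w=np.load("w1.npz");print(w["mtx"].round(1).tolist(),(np.array(w["pos"])+Ro.from_quat(w["quat"]).apply(w["tool_from_camera"][:3,3])))
```

```text
(121, 186) 0.093 [ 0.4289 -0.1084  0.093 ]
(392, 183) 0.093 [0.4355 0.2268 0.093 ]
(206, 223) 0.111 [0.4722 0.001  0.111 ]
(307, 222) 0.111 [0.4745 0.1169 0.111 ]
(206, 216) 0.087 [ 0.4729 -0.0032  0.087 ]
(307, 215) 0.087 [0.4753 0.1205 0.087 ]
(206, 231) 0.111 [ 0.4823 -0.      0.111 ]
(183, 147) 0.04 [ 0.393  -0.0363  0.04  ]
(311, 145) 0.04 [0.3963 0.1322 0.04  ]
[[297.3, 0.0, 259.7], [0.0, 297.3, 196.6], [0.0, 0.0, 1.0]] [0.34248591 0.06648014 0.4229812 ]
```

```bash
cat >> h.py <<'E'
C=np.array([.582,.0562]);YAW=-.0197
def box(x,y,z):
    c,s=np.cos(YAW),np.sin(YAW);return [C[0]+c*x-s*y,C[1]+s*x+c*y,z]
E
python3 - <<'E'
from h import *
arm.move_to(box(-.132,0,.14),down(np.pi+YAW))
print(arm.move_straight(box(-.132,0,.096),v=.08,threshold=10))
print(arm.move_straight(box(.055,0,.096),v=.06,threshold=22),sensors.read_ee_pos(),sensors.read_contact_force())
print((np.array(sensors.read_ee_pos())[:2]-C))
E
```

```text
False
True [0.61179552 0.0555956  0.09495624] [ 0.60155839 -0.09734439 -0.54714342]
[ 0.02979552 -0.0006044 ]
```

Run:
```python
from h import *
arm.move_straight(box(.015,0,.096),v=.08)
arm.move_straight(box(-.1,-.0,.25),v=.2)
look("w2")
s=imaging.snapshot("scene");cv2.imwrite("pics/s2.png",cv2.cvtColor(cv2.resize(s["img"][90:270,170:400],None,fx=3,fy=3),cv2.COLOR_RGB2BGR))
```

```text
[0.48213165 0.05811906 0.24913138] 8.325 -0.0001853906088046185
```

View pics/w2.png

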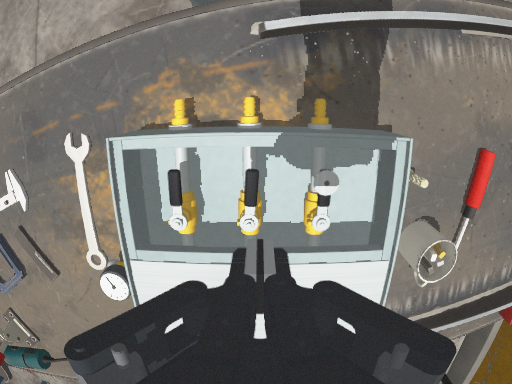

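View pics/s2.png

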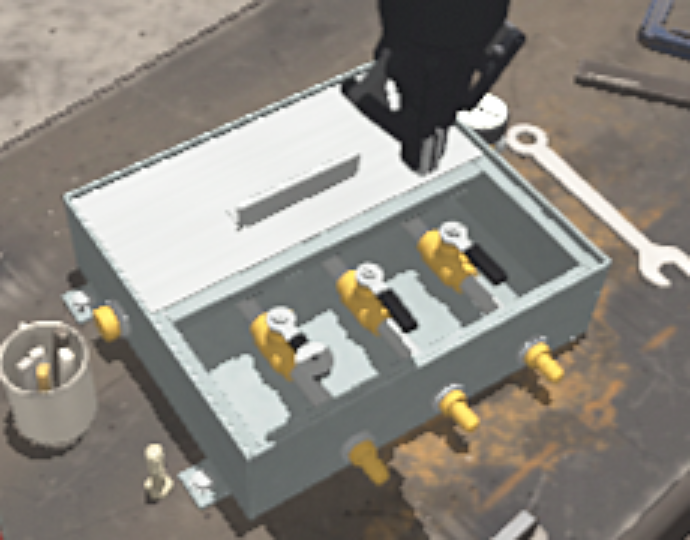

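The cover is back against the rear stop. The tagged lever is the left one: tag at (326,181), stem at (319,222) in the wrist view.

Run:
```python
from h import *
print("stem",wl("w2",(319,222),.078).round(4),np.round(box(-.042,.074,0),4),"tag",wl("w2",(326,181),.077).round(4),np.round(box(-.093,.074,0),4))
st=np.array([-.042,.074])
def wp(th,d=.026,r=.048):
    return st+r*np.array([-np.cos(th),np.sin(th)])-d*np.array([np.sin(th),np.cos(th)])
a=wp(0,.042)
arm.move_straight(box(*a,.13),v=.15)
print(arm.move_straight(box(*a,.067),v=.06,threshold=8))
for g in range(0,101,10):
    hit=arm.move_straight(box(*wp(np.radians(g)),.067),v=.06,threshold=20)
    print(g,hit,np.round(sensors.read_ee_pos(),4),np.round(sensors.read_contact_force(),1))
    if hit:break
look("w3")
```

```text
stem [0.536  0.1257 0.078 ] [0.5415 0.131  0.    ] tag [0.4873 0.1317 0.077 ] [0.4905 0.132  0.    ]
False
0 False [0.493  0.1065 0.0671] [ 0.5 -0.6  0.3]
10 False [0.4894 0.115  0.0671] [0.  0.  0.5]
20 False [0.4874 0.1241 0.0671] [ 1.3 -0.9  0.6]
30 False [0.4867 0.1336 0.0669] [ 1.1 -2.3  1.1]
40 False [0.4879 0.1431 0.0668] [ 0.5 -1.3  0.7]
50 False [0.4909 0.1523 0.0668] [-0.5 -0.9 -0.2]
60 False [0.4956 0.1606 0.0669] [-0.2 -1.9 -0.3]
70 False [0.5014 0.1683 0.0669] [-0.7 -0.4 -0.9]
80 False [0.5086 0.1747 0.067 ] [-1.  -0.1  0.1]
90 False [0.5155 0.1795 0.0667] [-5.4 -2.5  1.2]
100 True [0.5154 0.1804 0.0648] [-4.8 -0.5  1.6]
[0.51537813 0.18042713 0.06482239] 14.0083 0.00018551139181572583
```

View pics/w3.png

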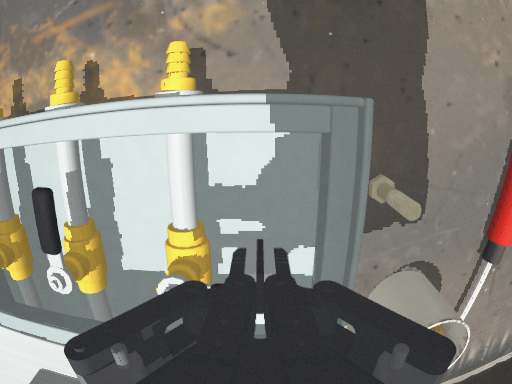

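The fingers hide the lever here. I'll back off and check from above.

Run:
```python
from h import *
arm.move_straight(box(-.095,.118,.067),v=.06)
arm.move_straight(box(-.095,.118,.14),v=.1)
arm.move_straight(box(-.1,0,.25),v=.2)
look("w4")
w=cv2.imread("pics/w4.png");cv2.imwrite("pics/w4c.png",cv2.resize(w[110:310,90:430],None,fx=2.3,fy=2.3))
```

```text
[0.48168702 0.05853311 0.24915503] 16.5 -0.00014394293304321527
```

View pics/w4c.png

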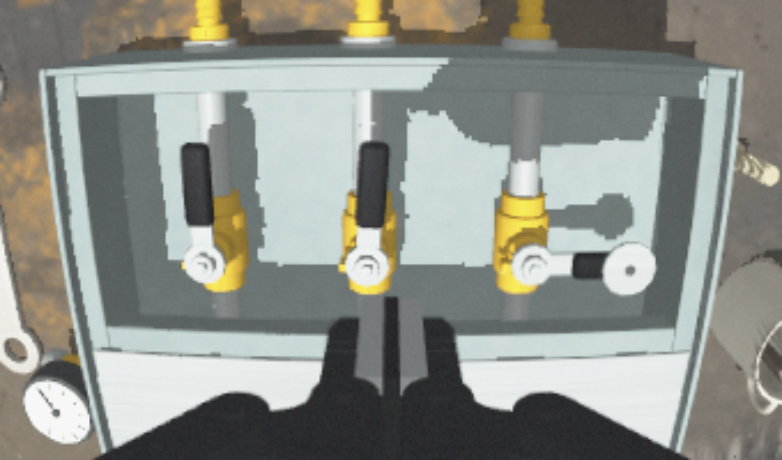

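The tagged lever now points left: stem at (533,265), tag at (630,270) in the crop. The other two still point forward. I'll compute the lever angle and the cover position.

Run:
```python
from h import *
f=lambda u,v,z:wl("w4",(90+u/2.3,110+v/2.3),z)
a,b=f(533,265,.079),f(630,269,.077);d=(b-a)[:2];c,s=np.cos(YAW),np.sin(YAW)
l=np.array([c*d[0]+s*d[1],-s*d[0]+c*d[1]]);print(a,b,l,np.arctan2(l[1],-l[0]))
for p in[(100,350),(685,352)]:
    e=f(*p,.087)[:2]-C;print(c*e[0]+s*e[1]+.071)
# cover relative to front lip outer corners
for p in[(42,70),(743,70)]:
    e=f(*p,.093)[:2]-C;print("lip",c*e[0]+s*e[1])
```

```text
[0.53628831 0.12829093 0.079     ] [0.5412855  0.18147354 0.077     ] [0.0039486  0.05327072] 1.644784197904067
0.07354569577067938
0.07399686457536102
lip -0.15022534677822344
lip -0.15073864998753594
```

The lever measures about 1.6 rad, at its stop, and the cover about +74 mm. The fingers are clear of everything.

```bash
python3 -c "
from station import job;print(job.close_job())"
```

```text
the job is handed in; nothing more can be done
None
```

I handed the job in with the cover about 1 mm from its rear stop and the tagged (left) valve pushed shut against its stop; the other two valves still point open, and the arm was clear of everything and touched none of the loose things.

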